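Dose a mixing ball into a flask and stopper it

TASK

Push the flask stage in under the ball dispenser until it stops, press the red plunger right down to its stop so that the steel ball drops into the flask, and let the plunger spring back up. Then draw the stage fully out again and set the green stopper, fully seated, into the neck of the flask, which stays standing on the stage. Do not tip the flask, and leave the bottle, timer and small beaker where they stand.

Things in the scene. Friction and masses are not known exactly. Their poses are not given: they have to be found in the camera images.
- dispenser: White ball dispenser, fixed. Origin on the bench straight below its spout, z up. Base plate 12 mm high, x -65 to 95, y -75 to 255 mm. Column and head at x 16 to 90 mm, 188 mm high. Clear upright tube (diameter 25 mm, z 140 to 186 mm) over the origin holds one steel ball on a gate that the plunger opens late in its stroke; spout mouth at z 121 mm. The stage slides along y.
- stage (a joint): Travel of the grey flask stage in m: 0 = fully out (the flask stands at y = +130 mm of the dispenser, in the open), 0.130 = fully in against its stop (flask under the spout). It grows toward the dispenser's -y. It stays where it is left; moving it takes about 2 N.
- stage_knob (a point): Centre of the top of the stage's black upright knob: a round post 18 mm in diameter, 45 mm tall above its foot, top 68 mm above the bench; its lowest 8 mm carry a collar 22 mm wide. It stands 105 mm from the flask's centre, on the dispenser's +y side, and moves with the stage.
- plunger (a joint): Stroke of the plunger in m: 0 = up, 0.018 = pressed down to its stop. A spring returns it; about 3 N at the top, 8 N at the stop.
- plunger_top (a point): Centre of the top of the red plunger head, a disc 34 mm in diameter and 17 mm high on a 10 mm stem, 45 mm behind the drop axis (dispenser +x); 240 mm above the bench when up. Moves straight down when pressed.
- ball_center (a point): Centre of the steel mixing ball, 14 mm in diameter; at first in the dispenser's clear tube.
- flask: Conical clear glass flask, loose, 92 mm high, base 72 mm in diameter, neck 38 mm outside and 31 mm inside (lip 43 mm), wall 3.5 mm. Origin at the centre of its underside, z up. It stands in the stage's round recess (floor 19 mm above the bench, 9 mm deep, 1.5 mm play).
- flask_rim (a point): Centre of the flask's mouth, at the height of the rim, 92 mm above the flask's origin.
- stopper: Green tapered stopper, 58 mm tall, loose, standing upright in the white dish. Origin at the centre of its small end, z up. Taper 24 mm long, 21 mm in diameter at the bottom and 27 mm under the flange; flange 42 mm in diameter, 5 mm thick; above it a round grip 24 mm in diameter from z = 31 to 58 mm.
- stopper_flange (a point): Centre of the underside of the stopper's flange, 24 mm above its origin; it rests on the flask's rim when the stopper is seated.
- stopper_dish: Round white dish, 72 mm in diameter, 12 mm high, fixed on the bench; the stopper stands on its floor, 4 mm above the bench. Origin at the centre of its underside.
- bottle_rinse: Small glass bottle with an orange cap, 56 mm in diameter, 104 mm tall; bystander. Origin at the centre of its underside.
- timer: White bench timer, 42 x 62 x 62 mm; bystander. Origin at the centre of its underside.
- beaker_50: Small empty glass beaker, 53 mm wide, 58 mm tall; bystander. Origin at the centre of its underside.
There are look-alikes about, which are no part of the job. Leave any purple or yellow look-alike of the stopper alone.

How it is judged (in metres and radians):
On the way, in this order (a step that is already met when the one before it is completed fails the run):
1. the stage is pushed in to its stop (at least 124 of 130 mm) with the flask upright on it (value of joint stage above 0.124 m and angle between flask's own z axis and vertical below 0.1 rad and x of flask in the frame of dispenser between -0.008 and 0.008 m and y of flask in the frame of dispenser between -0.01 and 0.01 m and z of flask in the frame of dispenser below 0.024 m), for 0.2 s.
2. the plunger is pressed down to its stop (at least 16.5 of 18 mm) with the stage in (value of joint plunger above 0.0165 m and value of joint stage above 0.12 m), for 0.1 s.
3. the plunger has sprung back up (within 2 mm) and the ball lies in the flask (value of joint plunger below 0.002 m and z of ball_center in the frame of flask between 0.002 and 0.06 m and horizontal distance between ball_center and flask below 0.034 m), for 0.2 s.
4. the stage is drawn fully out (within 6 mm) with the ball in the upright flask (value of joint stage below 0.006 m and z of ball_center in the frame of flask between 0.002 and 0.06 m and horizontal distance between ball_center and flask below 0.034 m and angle between flask's own z axis and vertical below 0.1 rad), for 0.2 s.
At the end, for the whole second after the job is handed in: The stage is fully out (within 8 mm), the plunger up (within 2 mm), the flask upright (0.1 rad) in the stage's recess with the steel ball inside it, and the stopper sits in its neck, flange down on the rim (within 3 mm), centred within 5 mm and straight within 0.1 rad; flask and stopper at rest (all of step 3 and value of joint stage below 0.008 m and angle between flask's own z axis and vertical below 0.1 rad and x of flask in the frame of dispenser between -0.008 and 0.008 m and y of flask in the frame of dispenser between 0.12 and 0.14 m and z of flask in the frame of dispenser below 0.024 m and z of stopper_flange in the frame of flask_rim between -0.004 and 0.003 m and horizontal distance between stopper_flange and flask_rim below 0.005 m and angle between the z axis of stopper and the z axis of flask, either way round below 0.1 rad and angle between stopper's own z axis and vertical below 0.15 rad and linear speed of each of stopper, flask below 0.02 m/s); the robot touches nothing.
It fails at once if the flask is tipped by more than 0.35 rad (angle between flask's own z axis and vertical above 0.35 rad).
It fails at once if the bottle, timer or small beaker is moved by more than 30 mm (distance of any of bottle_rinse, timer, beaker_50 from where it was at the start of the episode above 0.03 m).
It also fails if it takes over 64 s, if anything falls off the work surface, if the arm or the gripper's body presses on something with over 40 N, if the wrist force passes 120 N, or if a joint passes its speed limit or range.

ROBOT

A 7-joint arm with a two-finger parallel gripper is mounted at the origin on a cart in front of the work surface, level with it; the furniture and walls round the work are solid. World frame = base frame: x ahead of the robot, y to its left, z up, the work surface at z = 0. Lengths are in m, angles in degrees, forces in N, time in s.
With the tool pointing down it reaches from about 0.425 to 0.875 m from the base axis. Payload 4.7 kg.
Tool frame: the origin (TCP) lies between the finger pads; the fingertips stand 19 mm ahead of it and the grasp point (between the pads) is the TCP; x points along the fingers, z is the direction in which the jaws open and shut, and the axes are right-handed (so a half turn about x gives the same grasp; the last joint's range is limited). The gripper opens to 87 mm and grips with 3 to 60 N. Pads are 19 mm wide; open, the fingers measure 117 mm over their backs; the gripper's body (75 mm by 190 mm) begins 51 mm behind the grasp point.
Start: joints at [-64.223, 18.392, -4.016, 83.108, 1.295, 78.541, -3.26], TCP at [0.274, 0.589, 0.242] pointing down, gripper open.
Joint ranges: [-163.93, 163.93], [-17.29, 119.83], [-79.2, 71.16], [3.27, 140.29], [-89.18, 269.18], [5.43, 117.66], [-154.24, 154.24]. Speed limits (degrees/s): [147.25, 147.25, 180, 180, 180, 180, 180].

INTERFACE

Orientations are given as [roll, pitch, yaw] about the fixed x, y, z axes, in that order (R = Rz(yaw) Ry(pitch) Rx(roll)).
In Python, from cell import monitor, read_camera, camera_model, env, regions_of gives the robot as it stands. The module is installed in compiled form; this text tells all that it offers.
- The arm moves only by the tool step_arm, never from a script. Its argument "deltas" is a list of rows, each a list of 5 numbers: the gripper's target within -1 to 1 (fully open at 1, half-way at 0, shut at -1), then the shift along the tool's x, y, z in m, then the turn about the tool's x in degrees. A call has 1 to 12 rows; each row is the pose to reach, as a shift and turn from the pose commanded when the call began, along the tool's axes at that moment; what a row does not reach only later rows make up. A row lasts 1/8 s, in which the tool goes at most 62.5 mm and 10.7 degrees, less where a joint would pass 70% of its speed; a pose out of reach is approached as far as the arm can. A call with a gripper value outside its range is refused whole. The fingers move at their own pace and stop on an object; "newtons" is the grip in N (left out, the last holds). Time passes only in rows, so rows that repeat a pose let the fingers close. It gives the time, the measured TCP pose, the force and the opening at its end, in the units of the state.
- monitor.get_obs(): the state, without advancing time (a new reading comes with each control period).
- read_camera(name): name is "side" or "top"; returns (picture, depth): 420x560x3 uint8, red, green, blue; 420x560 float32, m along the optical axis (not along the pixel's ray), 0 where there is no reading.
- camera_model(name): a dict with "fx", "fy", "cx", "cy" (pixels), "k1" (the pictures are not rectified: a ray, as slopes to the right and down, at radius r is drawn at 1 + k1 r^2 times it, then the intrinsics apply), "xyz" and "attitude" of the camera in the world. Camera axes: x right, y down, z forward; pixel columns grow to the right and rows downward; lengths in m; the calibration is good to about 2 mm. A picture is of the moment at which its call begins. camera_model takes no time and is no camera call.
- env.sign_off(): hands the job in, once; it reports no verdict.
Trained networks look in the newest picture that a camera, given by its name, has taken for a name from the list of things; names that differ only in an ending like _2 or _b are one class to them, and where a whole thing is asked for, a point or a joint stands for the part that bears it (a point fixed in the world has none). Each returns a list of dicts, best first, with "p" (0 to 1); they miss things now and then, are a little off and sometimes report something else, mostly with a low value. They report only what shows in the picture. A call takes as long as a camera call. They do not tell look-alikes from the thing itself.
- regions_of(camera, thing): "pixels" (420x560 bool, what is visible of it) and "pixel" ([column, row] in pixels, amid what is visible of it).
The state is a dict: "time_s": time; "qpos": joint angles; "joint_velocities": joint speeds; "effort": joint torques, N m; "tool_pos": TCP position; "tool_rot": TCP orientation; "force": force on the tool from outside, world axes, zero at the start; "wrist_torque": the same for the moment, N m; "grip_width": finger opening in m.
Only numpy, scipy, OpenCV 4.12 (cv2) and the standard library are available. Lean on these libraries where they do the work, as an engineer would, in place of code of your own. Each camera call takes 0.05 s, during which the arm holds its last target. There are 200 camera calls.

## Working session

There is one attempt and no reset: what is moved stays moved. The work goes in short steps, Python scripts to look and compute and a tool call to move; the robot and the scene stay as the last step left them, time stands still between calls to the robot, and variables do not carry over. Pictures are saved under pics/ and viewed, about 8 in all and at most 12, crops included, and the job is handed in when it is done.

Besides the shell and the picture viewer there is one more tool, called after ">>>" by a JSON object that holds its "method" and its "body", one argument or row to a line. step_arm: Moves the arm, as the interface text tells. Its arguments: {"type":"object","properties":{"deltas":{"type":"array"},"newtons":{"type":"number"}},"required":["deltas"]}

```bash
mkdir -p pics; cat > h.py <<'E'
import numpy as np, cv2
from scipy.spatial.transform import Rotation as R
from cell import monitor, read_camera, camera_model, env, regions_of
def cam(n):
    m=camera_model(n); a=np.array(m["attitude"],float)
    M=a if a.shape==(3,3) else R.from_euler('xyz',a,degrees=True).as_matrix()
    return m,M
def cloud(n,depth):
    m,M=cam(n); v,u=np.mgrid[0:420,0:560].astype(float)
    xd=(u-m["cx"])/m["fx"]; yd=(v-m["cy"])/m["fy"]; x,y=xd.copy(),yd.copy()
    for _ in range(10):
        s=1+m["k1"]*(x*x+y*y); x,y=xd/s,yd/s
    return np.stack([x*depth,y*depth,depth],-1)@M.T+np.array(m["xyz"])
def save(n,pic,s=1):
    cv2.imwrite('pics/'+n,cv2.resize(pic[:,:,::-1],None,fx=s,fy=s,interpolation=cv2.INTER_CUBIC))
E
cat > a.py <<'E'
from h import *
print(monitor.get_obs())
ims=[]
for n in ["side","top"]:
    print(n,camera_model(n))
    p,d=read_camera(n); ims.append(p); P=cloud(n,d); np.savez(n+'0.npz',p=p,P=P,d=d)
    for t in ["dispenser","stage_knob","plunger_top","flask","stopper","stopper_dish","bottle_rinse","timer","beaker_50"]:
        for r in regions_of(n,t):
            if r["p"]<.3: continue
            k=r["pixels"]&(d>0); Q=P[k]
            print(n,t,round(r["p"],2),np.round(r["pixel"]),k.sum(),np.round(np.median(Q,0),3) if len(Q) else '', 'ztop',np.round(np.percentile(Q[:,2],97),3) if len(Q) else '',np.round((np.percentile(Q,3,0)+np.percentile(Q,97,0))/2,3) if len(Q) else '')
cv2.imwrite('pics/a_side.png',cv2.resize(ims[0][:,:,::-1],(784,588))); cv2.imwrite('pics/a_top.png',cv2.resize(ims[1][:,:,::-1],(784,588)))
E
python3 a.py
```

```text
{'time_s': 0.0, 'qpos': array([-64.22287755,  18.43942678,  -4.0153948 ,  83.17534475,
         1.2973602 ,  78.54019212,  -3.26046114]), 'joint_velocities': array([ 0.07124159,  0.01526413, -0.01672229, -0.04301894,  0.00111564,
        0.0161964 , -0.01968711]), 'effort': array([ 2.05362194e-04, -4.91298294e+01, -4.04154276e-01, -3.12532425e+01,
       -6.41836273e-02,  4.36759565e-02,  1.65912284e-04]), 'tool_pos': array([0.27422594, 0.58875106, 0.24045343]), 'tool_rot': array([-175.77279918,   89.8901117 , -110.74028186]), 'force': array([-0.10601365, -0.60702053, -0.55562363]), 'wrist_torque': array([-0.00457945, -0.02938014,  0.03964884]), 'grip_width': 0.08745436940426721}
side {'fx': 384.6912948800274, 'fy': 384.6912948800274, 'cx': 277.05398455694916, 'cy': 205.85704970329013, 'k1': 0.027806811000037436, 'xyz': array([0.23954315, 0.58436045, 0.79316436]), 'attitude': array([-1.30534341e+02, -2.80497214e-02, -1.53260882e+02])}
side dispenser 0.79 [311. 213.] 4859 [ 0.54  -0.241  0.015] ztop 0.192 [ 0.518 -0.213  0.1  ]
side stage_knob 0.94 [313. 235.] 627 [ 0.476 -0.14   0.02
[... 2019 characters left out ...]
6 [145. 266.] 182 [0.442 0.272 0.038] ztop 0.067 [0.443 0.274 0.049]
top stopper_dish 0.31 [315. 237.] 582 [ 0.499 -0.178  0.047] ztop 0.113 [ 0.5   -0.178  0.066]
top bottle_rinse 0.58 [370. 202.] 161 [ 0.575 -0.294  0.24 ] ztop 0.244 [ 0.575 -0.294  0.239]
top bottle_rinse 0.56 [204. 268.] 405 [0.434 0.108 0.097] ztop 0.108 [0.433 0.111 0.067]
top bottle_rinse 0.38 [146. 264.] 180 [0.442 0.271 0.038] ztop 0.067 [0.443 0.272 0.048]
top timer 0.78 [415. 218.] 352 [ 0.553 -0.447  0.05 ] ztop 0.065 [ 0.555 -0.45   0.037]
top beaker_50 0.5 [303. 188.] 248 [ 0.645 -0.15   0.008] ztop 0.06 [ 0.64  -0.149  0.029]
top beaker_50 0.31 [146. 264.] 198 [0.445 0.271 0.037] ztop 0.067 [0.445 0.273 0.036]
```

View pics/a_top.png

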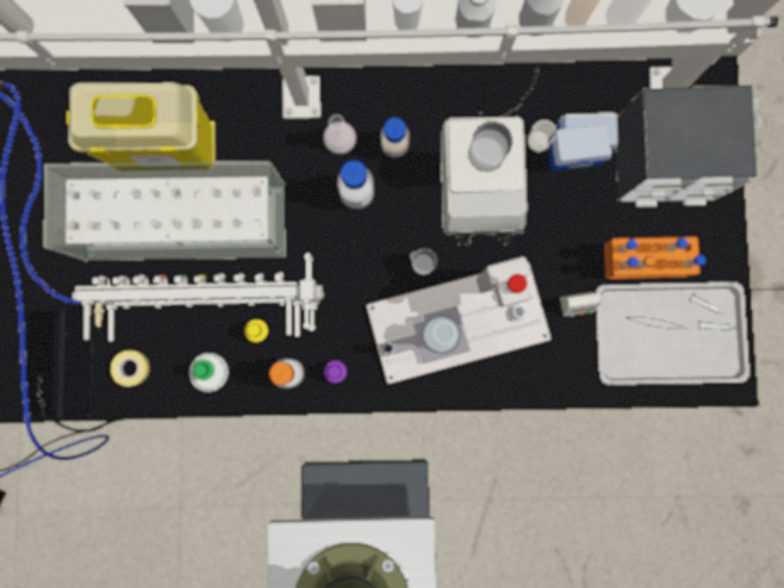

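View pics/a_side.png

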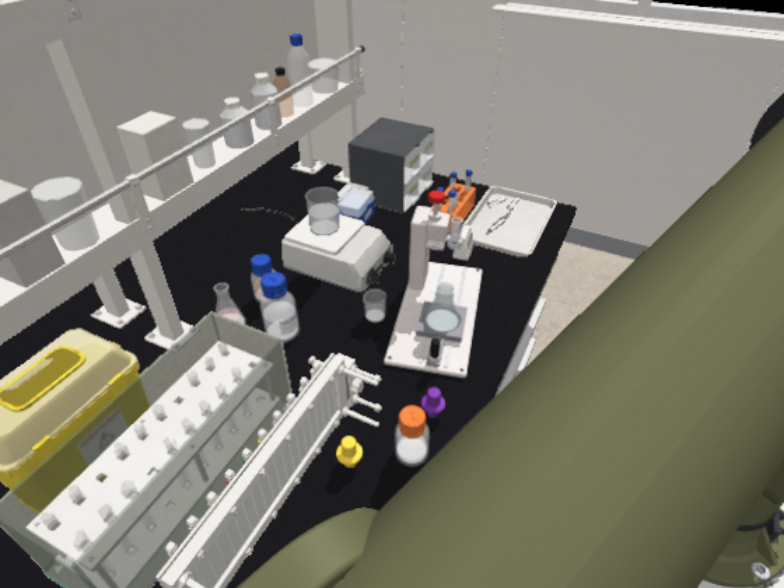

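Top view: the green stopper stands in its white dish at about (145,264) in full-frame pixels. Its look-alikes are yellow at (183,236) and purple at (239,265). The knob is at (277,249), the flask at (315,238) and the plunger at (369,203). The side view agrees, but there the arm hides the green stopper. Next I'll enlarge the stopper and measure precisely.

```bash
cat > b.py <<'E'
from h import *
z=np.load('top0.npz'); p,P,d=z['p'],z['P'],z['d']
save('b_stop.png',p[225:300,110:270],4)
hsv=cv2.cvtColor(p,cv2.COLOR_RGB2HSV); H,S,V=[hsv[...,i].astype(int) for i in range(3)]
X,Y,Z=P[...,0],P[...,1],P[...,2]
def rep(n,m):
    Q=P[m]; c=cv2.minEnclosingCircle(Q[:,:2].astype(np.float32)); print(n,len(Q),np.round(Q.mean(0),4),'circ',np.round(c[0],4),round(c[1],4))
g=(H>45)&(H<85)&(S>120)&(X<.55)&(Y>.2)&(Y<.33)&(X>.38)
rep('green',g); rep('green top',g&(Z>.052)); rep('green flange',g&(Z<.045)&(Z>.02)); print(np.round(np.percentile(Z[g],[3,25,50,75,97]),3))
dish=(X>.38)&(X<.5)&(Y>.2)&(Y<.33)&(S<60)&(V>120)&(Z<.03)&(Z>.001); rep('dish',dish)
red=((H<8)|(H>172))&(S>150)&(abs(X-.575)<.05)&(abs(Y+.294)<.05)&(Z>.2); rep('plunger',red)
box=(abs(X-.50)<.2)&(Y<0)&(Y>-.42)
kn=(abs(X-.47)<.06)&(abs(Y+.09)<.06)&(Z>.058)&(Z<.075); rep('knob',kn)
fl=(abs(X-.50)<.04)&(abs(Y+.178)<.04)&(Z>.1)&(Z<.12); rep('rim',fl)
pl=(abs(X-.52)<.16)&(abs(Y+.22)<.22)&(Z>.006)&(Z<.018)&(V>100); 
(c,s,a)=cv2.minAreaRect(P[pl][:,:2].astype(np.float32)); print('plate',c,s,a)
tb=(abs(X-.53)<.05)&(abs(Y+.3)<.06)&(Z>.178)&(Z<.20); rep('tube+head',tb)
E
python3 b.py
```

```text
green 138 [0.4426 0.2713 0.0493] circ [0.4421 0.2748] 0.0174
green top 67 [0.4428 0.2742 0.0623] circ [0.4431 0.2746] 0.0118
green flange 63 [0.4423 0.2687 0.0353] circ [0.4421 0.2748] 0.0174
[0.031 0.035 0.052 0.062 0.067]
dish 356 [0.4355 0.2659 0.0076] circ [0.436  0.2715] 0.0383
plunger 118 [ 0.5744 -0.294   0.2401] circ [ 0.5745 -0.2941] 0.015
knob 36 [ 0.4746 -0.0776  0.067 ] circ [ 0.4747 -0.0777] 0.0087
rim 97 [ 0.5002 -0.1803  0.1092] circ [ 0.5006 -0.1794] 0.021
plate (0.5633223056793213, -0.23515626788139343) (0.22901402413845062, 0.3903946280479431) 13.842916488647461
tube+head 255 [ 0.554  -0.2944  0.1838] circ [ 0.5515 -0.2881] 0.0374
```

View pics/b_stop.png

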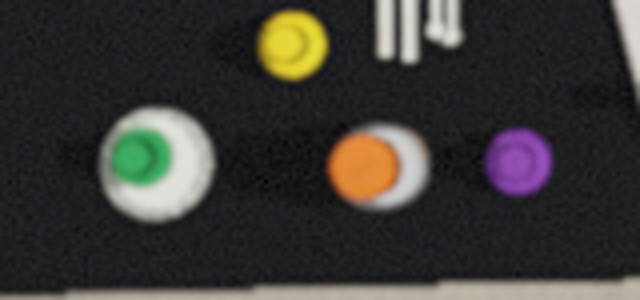

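The crop confirms it: the green stopper is the only one standing in the white dish, off-centre at about (145,264). Yellow and purple stand on bare bench. Dispenser yaw comes out near 14°, and its origin near (0.532,-0.306), which agrees with the plunger position.

```bash
cat > go.py <<'E'
# usage: go.py x y z jawyaw(deg)
from h import *
import sys
o=monitor.get_obs(); M=R.from_euler('xyz',o['tool_rot'],degrees=True).as_matrix()
t=np.array([float(a) for a in sys.argv[1:4]]); dl=M.T@(t-o['tool_pos'])
zy=np.degrees(np.arctan2(M[1,2],M[0,2])); dy=(float(sys.argv[4])-zy+90)%180-90
print('t',round(o['time_s'],2),'pos',np.round(o['tool_pos'],4),'jawyaw',round(zy,2),'tiltx',np.round(M[:,0],3),'ytool',np.round(M[:,1],2),'q',np.round(o['qpos'],0),'F',np.round(o['force'],1),'w',round(o['grip_width'],4))
print('delta',np.round(dl,4),'turn about x',round(-dy,2),'(alt 180)')
E
python3 go.py .5 .2 .24 14; python3 go.py .475 -.078 .14 14
```

```text
t 1.0 pos [0.2744 0.5893 0.2416] jawyaw 65.03 tiltx [ 0.  0. -1.] ytool [-0.91  0.42 -0.  ] q [-64.  18.  -4.  83.   1.  79.  -3.] F [-0.3  0.3 -0.1] w 0.0869
delta [ 0.0016 -0.3688 -0.2576] turn about x 51.03 (alt 180)
t 1.0 pos [0.2744 0.5893 0.2416] jawyaw 65.03 tiltx [ 0.  0. -1.] ytool [-0.91  0.42 -0.  ] q [-64.  18.  -4.  83.   1.  79.  -3.] F [-0.3  0.3 -0.1] w 0.0869
delta [ 0.1016 -0.4635 -0.5202] turn about x 51.03 (alt 180)
```

>>> {"method": "step_arm", "body": {
  "deltas": [
    [1,0,-0.05,-0.035,10],
    [1,0,-0.1,-0.07,20],
    [1,0,-0.15,-0.105,30],
    [1,0,-0.2,-0.14,40],
    [1,0,-0.25,-0.175,51],
    [1,0,-0.3,-0.21,51],
    [1,0,-0.35,-0.245,51],
    [1,0,-0.37,-0.29,51],
    [1,0,-0.395,-0.345,51],
    [1,0.02,-0.42,-0.4,51],
    [1,0.05,-0.443,-0.45,51],
    [1,0.08,-0.46,-0.5,51]
  ],
  "newtons": 30
}}

```text
time_s: 2.5
tool_pos: [0.4806, -0.06, 0.1614]
tool_rot: [-3.8, 89.9, 10.2]
force: [1.2, -0.0, 0.2]
grip_width: 0.0869
```

```bash
python3 go.py .4747 -.0777 .055 14
```

```text
t 2.5 pos [ 0.4806 -0.06    0.1614] jawyaw 14.02 tiltx [ 0.002  0.    -1.   ] ytool [-0.24  0.97 -0.  ] q [-27.   1.  31. 113.  -0.  66.  19.] F [ 1.2 -0.   0.2] w 0.0869
delta [ 0.1064 -0.0157 -0.0103] turn about x 0.02 (alt 180)
```

>>> {"method": "step_arm", "body": {
  "deltas": [
    [1,0.0,-0.016,-0.01,0],
    [1,0.05,-0.016,-0.01,0],
    [1,0.09,-0.016,-0.01,0],
    [1,0.106,-0.016,-0.01,0],
    [1,0.106,-0.016,-0.01,0],
    [-0.3,0.106,-0.016,-0.01,0],
    [-1,0.106,-0.016,-0.01,0],
    [-1,0.106,-0.016,-0.01,0],
    [-1,0.106,-0.016,-0.01,0],
    [-1,0.106,-0.016,-0.01,0]
  ],
  "newtons": 30
}}

```text
time_s: 3.75
tool_pos: [0.4746, -0.0761, 0.0557]
tool_rot: [19.0, 90.0, 33.1]
force: [0.1, -0.7, 0.3]
grip_width: 0.0452
```

>>> {"method": "step_arm", "body": {
  "deltas": [
    [-1,0,0,0,0],
    [-1,0,0,0,0],
    [-1,0,0,0,0],
    [-1,0,0,0,0],
    [-1,0,0,0,0]
  ]
}}

```text
time_s: 4.38
tool_pos: [0.4748, -0.0761, 0.0555]
tool_rot: [-16.6, 90.0, -2.6]
force: [2.2, 0.2, -2.7]
grip_width: 0.0174
```

Gripped (about 18 mm). Pushing in, gently ramped.

>>> {"method": "step_arm", "body": {
  "deltas": [
    [-1,0,-0.004,0,0],
    [-1,0,-0.014,0,0],
    [-1,0,-0.028,0,0],
    [-1,0,-0.042,0,0],
    [-1,0,-0.056,0,0],
    [-1,0,-0.07,0,0],
    [-1,0,-0.084,0,0],
    [-1,0,-0.098,0,0],
    [-1,0,-0.112,0,0],
    [-1,0,-0.124,0,0],
    [-1,0,-0.13,0,0],
    [-1,0,-0.132,0,0]
  ]
}}

```text
time_s: 5.88
tool_pos: [0.5061, -0.2024, 0.0555]
tool_rot: [104.8, 89.8, 118.8]
force: [-0.5, 8.9, 4.4]
grip_width: 0.0173
```

>>> {"method": "step_arm", "body": {
  "deltas": [
    [-1,0,0,0,0],
    [-1,0,0,0,0],
    [-1,0,0,0,0]
  ]
}}

```text
time_s: 6.25
tool_pos: [0.5061, -0.2024, 0.0555]
tool_rot: [105.1, 89.8, 119.1]
force: [0.6, 7.7, 1.9]
grip_width: 0.0174
```

```bash
python3 go.py .5062 -.2038 .055 14; cat > c.py <<'E'
from h import *
import sys
n=sys.argv[1]
for c in ['top','side']:
    p,d=read_camera(c); np.savez(f'{n}_{c}.npz',p=p,d=d,P=cloud(c,d))
    if c=='side': save(f'{n}_side.png',p[100:300,220:420],3)
    else: save(f'{n}_top.png',p[150:290,250:430],4)
E
python3 c.py c
```

```text
t 6.25 pos [ 0.5061 -0.2024  0.0555] jawyaw 14.1 tiltx [-0.002  0.003 -1.   ] ytool [-0.24  0.97  0.  ] q [-12.  18.  36. 111. -13.  56.  44.] F [0.6 7.7 1.9] w 0.0174
delta [ 0.0005 -0.0014 -0.0003] turn about x 0.1 (alt 180)
```

View pics/c_side.png

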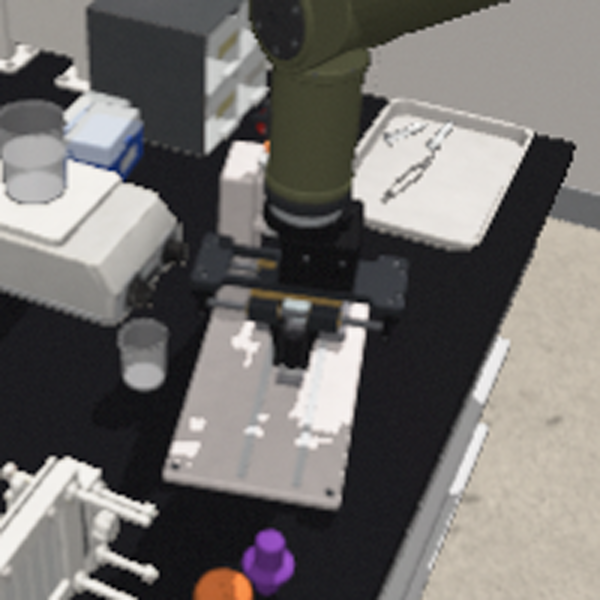

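The side view shows the gripper on the knob with the stage inside the dispenser. Travel was 130.1 mm and the force rose to 8 N against the stop. Releasing now, then moving above the plunger.

>>> {"method": "step_arm", "body": {
  "deltas": [
    [0.2,0,0,0,0],
    [0.2,0,0,0,0],
    [0.2,0,0,0,0],
    [0.2,0,0,0,0],
    [0.2,-0.03,0,0,0],
    [0.2,-0.09,0,0,0],
    [-1,-0.15,0,0,0],
    [-1,-0.21,0,0,0],
    [-1,-0.225,-0.03,0.015,0],
    [-1,-0.225,-0.07,0.03,0],
    [-1,-0.225,-0.105,0.045,0],
    [-1,-0.225,-0.105,0.045,0]
  ]
}}

```text
time_s: 7.85
tool_pos: [0.5756, -0.2976, 0.2792]
tool_rot: [-153.0, 89.8, -139.1]
force: [0.3, -0.6, -0.1]
grip_width: 0.0032
```

```bash
python3 go.py .575 -.2945 .259 14; cat > d.py <<'E'
from h import *
p,d=read_camera('top'); P=cloud('top',d); X,Y,Z=P[...,0],P[...,1],P[...,2]
kn=(abs(X-.506)<.03)&(abs(Y+.204)<.03)&(Z>.06)&(Z<.075); print('knob',kn.sum(),P[kn].mean(0) if kn.any() else '')
save('d_top.png',p[150:290,250:430],4)
E
python3 d.py
```

```text
t 7.85 pos [ 0.5756 -0.2976  0.2792] jawyaw 13.85 tiltx [-0.003 -0.002 -1.   ] ytool [-0.24  0.97 -0.  ] q [ -7.  20.  42.  81. -13.  83.  49.] F [ 0.3 -0.6 -0.1] w 0.0032
delta [0.0202 0.0032 0.0003] turn about x -0.15 (alt 180)
knob 33 [ 0.50582237 -0.20331336  0.06780285]
```

>>> {"method": "step_arm", "body": {
  "deltas": [
    [-1,0.0,0.003,0,0],
    [-1,0.012,0.003,0,0],
    [-1,0.02,0.003,0,0],
    [-1,0.026,0.003,0,0],
    [-1,0.032,0.003,0,0],
    [-1,0.036,0.003,0,0],
    [-1,0.038,0.003,0,0],
    [-1,0.038,0.003,0,0]
  ]
}}

```text
time_s: 8.9
tool_pos: [0.5748, -0.2914, 0.2431]
tool_rot: [81.6, 89.9, 95.6]
force: [-3.1, 4.1, 6.5]
grip_width: 0.0006
```

>>> {"method": "step_arm", "body": {
  "deltas": [
    [-1,0.002,0,0,0],
    [-1,0.004,0,0,0],
    [-1,0.006,0,0,0],
    [-1,0.006,0,0,0],
    [-1,0.006,0,0,0]
  ]
}}

```text
time_s: 9.52
tool_pos: [0.5749, -0.2915, 0.2413]
tool_rot: [28.9, 89.8, 43.0]
force: [-8.7, 7.5, 22.8]
grip_width: 0.0004
```

The force jumped to 23 N with the tips at z = 0.222, so the plunger is at its stop. Lifting clear and moving back toward the knob.

>>> {"method": "step_arm", "body": {
  "deltas": [
    [-1,0,0,0,0],
    [-1,-0.008,0,0,0],
    [-1,-0.02,0,0,0],
    [-1,-0.045,0,0,0],
    [0.2,-0.045,0.04,-0.02,0],
    [0.2,-0.045,0.08,-0.04,0],
    [0.2,-0.04,0.12,-0.045,0],
    [0.2,-0.04,0.16,-0.045,0],
    [0.2,-0.04,0.2,-0.045,0],
    [0.2,-0.04,0.2,-0.045,0]
  ]
}}

```text
time_s: 10.78
tool_pos: [0.4828, -0.106, 0.2763]
tool_rot: [41.8, 89.9, 56.2]
force: [-0.3, -1.0, 0.7]
grip_width: 0.0495
```

```bash
cat > e.py <<'E'
from h import *
p,d=read_camera('side'); P=cloud('side',d)
hs=cv2.cvtColor(p,cv2.COLOR_RGB2HSV).astype(int); X,Y,Z=[P[...,i] for i in range(3)]
r=((hs[...,0]<8)|(hs[...,0]>172))&(hs[...,1]>130)&(abs(X-.575)<.05)&(abs(Y+.294)<.05)&(Z>.2)
print('plunger top z',np.percentile(Z[r],[90,97]),r.sum())
save('e_side.png',p[120:270,240:400],5)
try: print([ (round(q['p'],2),q['pixel'],q['pixels'].sum()) for q in regions_of('side','ball_center')])
except Exception as e: print(e)
E
python3 e.py; python3 go.py .506 -.2035 .055 14
```

```text
t 10.82 pos [ 0.483  -0.1083  0.2764] jawyaw 14.18 tiltx [ 0.001 -0.    -1.   ] ytool [-0.25  0.97 -0.  ] q [-26.  -3.  34. 103.   2.  80.  22.] F [ 0.4 -0.3 -0.8] w 0.0506
delta [ 0.2215 -0.0978 -0.0012] turn about x 0.18 (alt 180)Traceback (most recent call last):
  File "e.py", line 5, in <module>
    print('plunger top z',np.percentile(Z[r],[90,97]),r.sum())
                          ~~~~~~~~~~~~~^^^^^^^^^^^^^^
    return _quantile_unchecked(
        a, q, axis, out, overwrite_input, method, keepdims, weights)
    return _ureduce(a,
                    func=_quantile_ureduce_func,
    ...<5 lines>...
                    overwrite_input=overwrite_input,
                    method=method)
    r = func(a, **kwargs)
    result = _quantile(arr,
                       quantiles=q,
    ...<2 lines>...
                       out=out,
                       weights=wgt)
    slices_having_nans = np.isnan(arr[-1, ...])
                                  ~~~^^^^^^^^^
IndexError: index -1 is out of bounds for axis 0 with size 0
```

The arm hides the plunger from the side camera, so I'll use the top one.

```bash
sed -i "s/'side'/'top'/g; s/e_side/e_top/; s/p\[120:270,240:400\]/p[165:265,280:420]/" e.py; sed -i "s/^save/save('e0_top.png',np.hstack([np.load('top0.npz')['p'][185:245,335:400],p[185:245,335:400]]),6)\n#save/" e.py; python3 e.py
```

```text
plunger top z [0.24242386 0.2439852 ] 128
[]
```

View pics/e0_top.png

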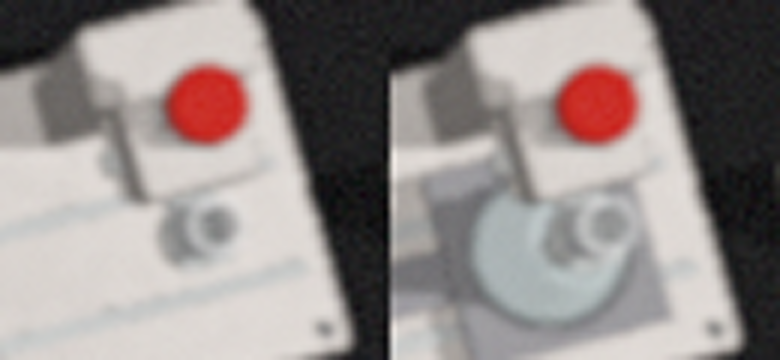

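On the left (before), the tube holds the dark ball. On the right (now), the tube is empty, the flask is under the spout, and the plunger is up at z = 0.24. Next I'll grip the knob and draw the stage out.

>>> {"method": "step_arm", "body": {
  "deltas": [
    [0.2,0.04,-0.04,-0.001,0],
    [0.2,0.08,-0.09,-0.001,0],
    [0.2,0.13,-0.098,-0.001,0],
    [0.2,0.18,-0.098,-0.001,0],
    [0.2,0.21,-0.098,-0.001,0],
    [0.2,0.221,-0.098,-0.001,0],
    [-1,0.221,-0.098,-0.001,0],
    [-1,0.221,-0.098,-0.001,0],
    [-1,0.221,-0.098,-0.001,0],
    [-1,0.221,-0.098,-0.001,0],
    [-1,0.221,-0.098,-0.001,0],
    [-1,0.221,-0.098,-0.001,0]
  ]
}}

```text
time_s: 12.42
tool_pos: [0.5066, -0.2043, 0.0563]
tool_rot: [-13.2, 89.9, 0.9]
force: [1.9, 0.8, 2.7]
grip_width: 0.0171
```

>>> {"method": "step_arm", "body": {
  "deltas": [
    [-1,0,0.003,0,0],
    [-1,0,0.01,0,0],
    [-1,0,0.023,0,0],
    [-1,0,0.037,0,0],
    [-1,0,0.051,0,0],
    [-1,0,0.065,0,0],
    [-1,0,0.079,0,0],
    [-1,0,0.093,0,0],
    [-1,0,0.107,0,0],
    [-1,0,0.119,0,0],
    [-1,0,0.127,0,0],
    [-1,0,0.13,0,0]
  ]
}}

```text
time_s: 13.92
tool_pos: [0.4752, -0.078, 0.0562]
tool_rot: [-33.6, 89.8, -19.4]
force: [7.2, -4.8, 1.8]
grip_width: 0.017
```

>>> {"method": "step_arm", "body": {
  "deltas": [
    [-1,0,0.002,0,0],
    [-1,0,0.003,0,0],
    [-1,0,0.003,0,0]
  ]
}}

```text
time_s: 14.3
tool_pos: [0.4752, -0.078, 0.0562]
tool_rot: [-54.0, 89.6, -40.0]
force: [8.2, -7.0, 0.1]
grip_width: 0.0172
```

Out at the stop. Releasing, lifting and travelling toward the stopper.

>>> {"method": "step_arm", "body": {
  "deltas": [
    [-1,0,-0.004,0,0],
    [0.2,0,-0.004,0,0],
    [0.2,0,-0.004,0,0],
    [0.2,0,-0.004,0,0],
    [0.2,0,-0.004,0,0],
    [0.2,-0.04,-0.004,0,0],
    [0.2,-0.1,-0.004,0,0],
    [0.2,-0.16,-0.004,0,0],
    [0.2,-0.18,0.05,0.01,0],
    [0.2,-0.18,0.11,0.02,0],
    [0.2,-0.18,0.17,0.03,0],
    [0.2,-0.18,0.23,0.04,0]
  ]
}}

```text
time_s: 15.8
tool_pos: [0.4557, 0.159, 0.2356]
tool_rot: [94.3, 90.0, 108.3]
force: [1.6, -0.6, 0.2]
grip_width: 0.0519
```

```bash
python3 go.py .443 .2745 .055 14; cat > f.py <<'E'
from h import *
p,d=read_camera('top'); P=cloud('top',d); X,Y,Z=[P[...,i] for i in range(3)]
for n,c,r,a,b in [('knob',(.4747,-.0777),.03,.06,.075),('rim',(.5005,-.18),.04,.1,.12)]:
    m=(np.hypot(X-c[0],Y-c[1])<r)&(Z>a)&(Z<b); q=cv2.minEnclosingCircle(P[m][:,:2].astype(np.float32)); print(n,m.sum(),P[m].mean(0).round(4),np.round(q[0],4),round(q[1],4))
P0=np.load('top0.npz')['P']; m=(abs(P0[...,0]-.443)<.14)&(abs(P0[...,1]-.2745)<.08)&(P0[...,2]>.05); Q=P0[m]
for x in np.arange(.44,.6,.02): s=Q[(Q[:,0]>=x)&(Q[:,0]<x+.02),2]; print(round(x,2),s.max().round(3) if len(s) else '-',end=' | ')
save('f_top.png',p[190:265,270:360],8)
E
python3 f.py
```

```text
t 15.8 pos [0.4557 0.159  0.2356] jawyaw 14.02 tiltx [-0.  0. -1.] ytool [-0.24  0.97  0.  ] q [-45.  -3.  22. 107.   1.  75.  -9.] F [ 1.6 -0.6  0.2] w 0.0519
delta [0.1806 0.1151 0.0157] turn about x 0.02 (alt 180)
knob 35 [ 0.4745 -0.0786  0.0685] [ 0.4746 -0.0783] 0.0086
rim 98 [ 0.5005 -0.1809  0.1097] [ 0.5002 -0.1801] 0.0209
0.44 0.069 | 0.46 - | 0.48 - | 0.5 - | 0.52 - | 0.54 - | 0.56 0.141 | 0.58 0.14 |
```

View pics/f_top.png

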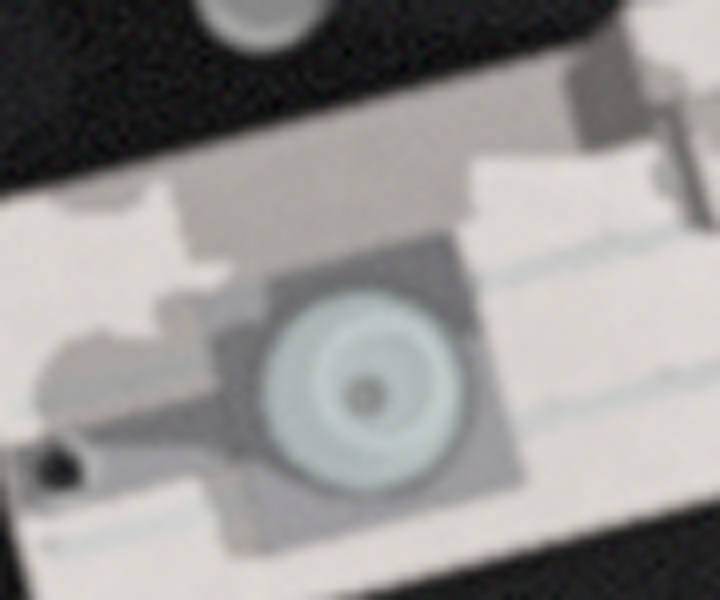

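The view shows the ball in the flask at crop (366,396), and the stage fully out with the knob back within 1 mm of its start. A rack starting at x = 0.56 (z 0.14) is close to the stopper, so I'll turn the jaws to about yaw 69° for the pick.

>>> {"method": "step_arm", "body": {
  "deltas": [
    [0.2,0,0.03,0.004,-10],
    [0.2,0,0.06,0.008,-20],
    [0.2,0,0.09,0.012,-30],
    [0.2,0,0.115,0.016,-40],
    [0.2,0.03,0.115,0.016,-50],
    [0.2,0.06,0.115,0.016,-55],
    [0.2,0.09,0.115,0.016,-55],
    [0.2,0.1,0.115,0.016,-55],
    [0.2,0.1,0.115,0.016,-55]
  ]
}}

```text
time_s: 16.98
tool_pos: [0.4438, 0.2725, 0.1353]
tool_rot: [156.3, 89.9, -134.7]
force: [-0.2, -0.5, 0.9]
grip_width: 0.0523
```

```bash
python3 go.py .443 .2745 .055 69
```

```text
t 16.98 pos [0.4438 0.2725 0.1353] jawyaw 69.02 tiltx [-0.001 -0.001 -1.   ] ytool [-0.93  0.36  0.  ] q [-50.   7.  16. 109.  -2.  64.  37.] F [-0.2 -0.5  0.9] w 0.0523
delta [0.0803 0.0014 0.0017] turn about x 0.02 (alt 180)
```

>>> {"method": "step_arm", "body": {
  "deltas": [
    [0.2,0.03,0.001,0.002,0],
    [0.2,0.06,0.001,0.002,0],
    [0.2,0.076,0.001,0.002,0],
    [0.2,0.08,0.001,0.002,0],
    [0.2,0.08,0.001,0.002,0],
    [-1,0.08,0.001,0.002,0],
    [-1,0.08,0.001,0.002,0],
    [-1,0.08,0.001,0.002,0],
    [-1,0.08,0.001,0.002,0],
    [-1,0.08,0.001,0.002,0],
    [-1,0.08,0.001,0.002,0]
  ],
  "newtons": 20
}}

```text
time_s: 18.35
tool_pos: [0.4439, 0.2752, 0.0557]
tool_rot: [-30.1, 90.0, 38.9]
force: [-0.4, 0.4, 2.1]
grip_width: 0.0234
```

```bash
python3 go.py .5005 -.1805 .2 14
```

```text
t 18.35 pos [0.4439 0.2752 0.0557] jawyaw 69.03 tiltx [ 0.  0. -1.] ytool [-0.93  0.36 -0.  ] q [-49.  13.  16. 113.  -4.  54.  38.] F [-0.4  0.4  2.1] w 0.0234
delta [-0.1444 -0.2159 -0.4052] turn about x 55.03 (alt 180)
```

>>> {"method": "step_arm", "body": {
  "deltas": [
    [-1,-0.02,0,0,0],
    [-1,-0.06,0,0,0],
    [-1,-0.11,0,0,0],
    [-1,-0.16,-0.01,-0.019,5],
    [-1,-0.18,-0.031,-0.058,12],
    [-1,-0.18,-0.054,-0.101,20],
    [-1,-0.18,-0.077,-0.145,28],
    [-1,-0.18,-0.1,-0.188,36],
    [-1,-0.18,-0.123,-0.231,44],
    [-1,-0.18,-0.146,-0.274,50],
    [-1,-0.18,-0.169,-0.317,55],
    [-1,-0.18,-0.19,-0.357,55]
  ]
}}

```text
time_s: 19.85
tool_pos: [0.4932, -0.128, 0.2355]
tool_rot: [30.6, 90.0, 44.6]
force: [0.6, 0.4, 0.1]
grip_width: 0.0238
```

```bash
python3 go.py .5005 -.1805 .2 14
```

```text
t 19.85 pos [ 0.4932 -0.128   0.2355] jawyaw 13.97 tiltx [ 0.  0. -1.] ytool [-0.24  0.97  0.  ] q [-28.   1.  40. 105.  -0.  75.  26.] F [0.6 0.4 0.1] w 0.0238
delta [ 0.0355 -0.0527 -0.0056] turn about x -0.03 (alt 180)
```

>>> {"method": "step_arm", "body": {
  "deltas": [
    [-1,0,-0.02,-0.003,0],
    [-1,0,-0.045,-0.005,0],
    [-1,0.01,-0.053,-0.0055,0],
    [-1,0.02,-0.053,-0.0055,0],
    [-1,0.02,-0.053,-0.0055,0],
    [-1,0.02,-0.053,-0.0055,0]
  ]
}}

```text
time_s: 20.6
tool_pos: [0.5011, -0.1779, 0.2154]
tool_rot: [96.4, 90.0, 110.5]
force: [0.4, 0.7, -0.2]
grip_width: 0.0237
```

```bash
cat > g.py <<'E'
from h import *
import sys
o=monitor.get_obs(); t=o['tool_pos']; print(o['time_s'],t.round(4))
p,d=read_camera('side'); P=cloud('side',d); X,Y,Z=[P[...,i] for i in range(3)]
hs=cv2.cvtColor(p,cv2.COLOR_RGB2HSV).astype(int)
g=(hs[...,0]>45)&(hs[...,0]<85)&(hs[...,1]>120)&(np.hypot(X-t[0],Y-t[1])<.06)&(Z>.05)&(Z<.3)
m,M=cam('side'); v,u=np.where(g); print('green',g.sum(),np.percentile(Z[g],[3,97]).round(4))
c=P[g]-t; e=np.array([.9703,.2419]); f=np.array([-.2419,.9703])
for a in np.arange(-.055,.02,.008):
    k=(c[:,2]>=a)&(c[:,2]<a+.008)
    if k.sum()>3: s=c[k][:,:2]; print(round(a,3),k.sum(),'xd',(s@e).min().round(4),(s@e).max().round(4),'mid',round(((s@e).min()+(s@e).max())/2,4),'yd max',(s@f).max().round(4))
r0,c0=int(np.median(v)),int(np.median(u)); save(sys.argv[1],p[r0-40:r0+45,c0-50:c0+50],7)
E
python3 g.py g_side.png; python3 go.py .5005 -.1805 .2 14
```

```text
20.6 [ 0.5011 -0.1779  0.2154]
green 201 [0.17   0.2225]
-0.055 5 xd -0.0052 0.0055 mid 0.0001 yd max 0.0108
-0.047 11 xd -0.0076 0.006 mid -0.0008 yd max 0.0125
-0.039 15 xd -0.0118 0.0091 mid -0.0013 yd max 0.0142
-0.031 17 xd -0.0193 0.0171 mid -0.0011 yd max 0.022
-0.023 55 xd -0.019 0.0172 mid -0.0009 yd max 0.0228
-0.015 26 xd -0.0121 0.0105 mid -0.0008 yd max 0.0152
-0.007 26 xd -0.0119 0.0112 mid -0.0004 yd max 0.0143
0.001 46 xd -0.0111 0.0118 mid 0.0004 yd max 0.0141
t 20.65 pos [ 0.5012 -0.1782  0.2157] jawyaw 14.11 tiltx [ 0.  0. -1.] ytool [-0.24  0.97  0.  ] q [-24.   5.  43. 103.  -4.  73.  35.] F [-0.3  0.7 -0.5] w 0.0239
delta [ 0.0157 -0.0021 -0.0013] turn about x 0.11 (alt 180)
```

View pics/g_side.png

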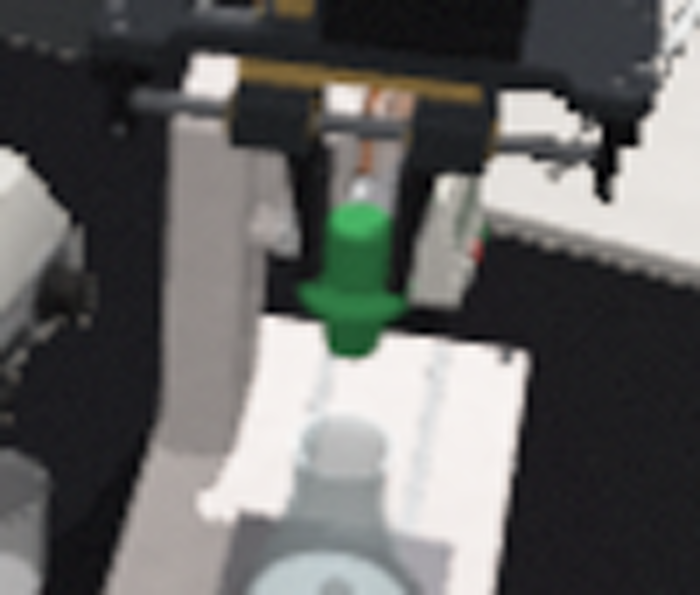

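The side view shows the stopper held upright, centred over the open flask mouth, with the ball visible in the flask. Going down slowly, just short of seating.

>>> {"method": "step_arm", "body": {
  "deltas": [
    [-1,0.01,-0.0025,0,0],
    [-1,0.025,-0.0025,0,0],
    [-1,0.04,-0.0025,0,0],
    [-1,0.048,-0.0025,0,0],
    [-1,0.055,-0.0025,0,0],
    [-1,0.061,-0.0025,0,0],
    [-1,0.066,-0.0025,0,0],
    [-1,0.07,-0.0025,0,0],
    [-1,0.07,-0.0025,0,0]
  ]
}}

```text
time_s: 21.78
tool_pos: [0.5015, -0.1814, 0.1454]
tool_rot: [155.0, 90.0, 169.0]
force: [-0.4, 0.3, -0.0]
grip_width: 0.0237
```

>>> {"method": "step_arm", "body": {
  "deltas": [
    [-1,0.002,0,0,0],
    [-1,0.004,0,0,0],
    [-1,0.006,0,0,0],
    [-1,0.0075,0,0,0],
    [-1,0.0075,0,0,0]
  ]
}}

```text
time_s: 22.4
tool_pos: [0.5019, -0.1815, 0.1386]
tool_rot: [0.8, 90.0, 14.8]
force: [-1.4, -0.3, 3.3]
grip_width: 0.0236
```

Light contact, 3.3 N at the expected height. Pressing 1 mm more, then releasing and lifting clear.

>>> {"method": "step_arm", "body": {
  "deltas": [
    [-1,0.001,0,0,0],
    [-1,0.001,0,0,0],
    [-1,0.001,0,0,0]
  ]
}}

```text
time_s: 22.78
tool_pos: [0.5021, -0.1817, 0.1382]
tool_rot: [-3.3, 89.9, 10.8]
force: [-2.0, 1.2, 8.5]
grip_width: 0.0234
```

>>> {"method": "step_arm", "body": {
  "deltas": [
    [-0.3,0,0,0,0],
    [-0.1,0,0,0,0],
    [0.1,0,0,0,0],
    [0.1,0,0,0,0],
    [0.1,-0.02,0,0,0],
    [0.1,-0.05,0,0,0],
    [0.1,-0.1,0,0,0],
    [0.1,-0.12,0.05,0,0],
    [0.1,-0.12,0.11,0,0],
    [0.1,-0.12,0.17,0,0],
    [0.1,-0.12,0.23,0,0],
    [0.1,-0.12,0.29,0,0]
  ]
}}

```text
time_s: 24.28
tool_pos: [0.4306, 0.1017, 0.2573]
tool_rot: [24.5, 89.9, 38.5]
force: [0.9, 0.3, 0.5]
grip_width: 0.0483
```

```bash
cat > i.py <<'E'
from h import *
o=monitor.get_obs(); print(o['time_s'],o['tool_pos'].round(3))
pp=[]
for c in ['top','side']:
    p,d=read_camera(c); P=cloud(c,d); X,Y,Z=[P[...,i] for i in range(3)]
    hs=cv2.cvtColor(p,cv2.COLOR_RGB2HSV).astype(int)
    g=(hs[...,0]>45)&(hs[...,0]<85)&(hs[...,1]>100)&(np.hypot(X-.5005,Y+.18)<.06)&(Z>.05)&(Z<.3)
    if not g.any(): print(c,'no green'); pp.append(p[190:270,270:370]); continue
    print(c,g.sum(),'z',np.percentile(Z[g],[5,50,97]).round(4),'circ',[np.round(cv2.minEnclosingCircle(P[g&k][:,:2].astype(np.float32)),4) if 0 else (np.round(cv2.minEnclosingCircle(P[g&k][:,:2].astype(np.float32))[0],4)) for k in [Z>.137,Z<.125] if (g&k).any()])
    v,u=np.where(g); r,q=int(v.mean()),int(u.mean()); pp.append(p[r-40:r+40,q-50:q+50])
    k=(np.hypot(X-.4747,Y+.0777)<.025)&(Z>.06)&(Z<.075); print('knob',k.sum(),P[k].mean(0).round(4) if k.any() else '')
    for t in ['bottle_rinse','timer','beaker_50']:
        r=regions_of(c,t)
        if r: m=r[0]['pixels']&(d>0); print(t,round(r[0]['p'],2),np.round((np.percentile(P[m],3,0)+np.percentile(P[m],97,0))/2,3))
save('i.png',np.hstack(pp),4)
E
python3 i.py
```

```text
24.275 [0.431 0.102 0.257]
top 170 z [0.1138 0.1206 0.1488] circ [array([ 0.5005, -0.1796]), array([ 0.5011, -0.1798])]
knob 36 [ 0.4746 -0.0785  0.0682]
bottle_rinse 0.5 [0.435 0.098 0.059]
timer 0.81 [ 0.552 -0.45   0.033]
beaker_50 0.65 [ 0.641 -0.15   0.029]
side no green
```

View pics/i.png

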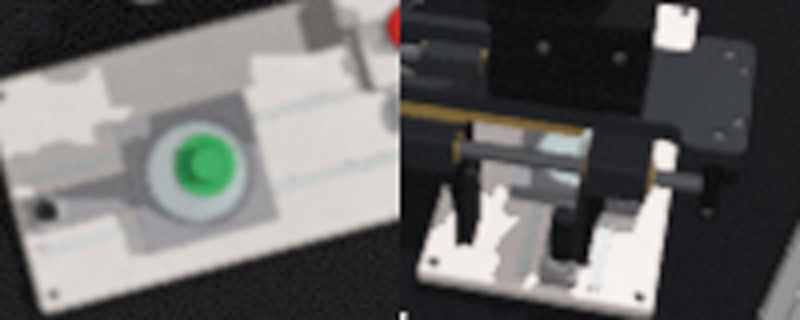

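From the top, the stopper is in the neck, with grip and flange concentric with the rim within 1 mm. The arm blocks the side view, so I'll clear it for one final height check.

>>> {"method": "step_arm", "body": {
  "deltas": [
    [0.1,0,0.05,0.03,0],
    [0.1,0,0.1,0.06,0],
    [0.1,0,0.15,0.08,0],
    [0.1,0,0.2,0.09,0],
    [0.1,0,0.25,0.09,0],
    [0.1,0,0.3,0.09,0],
    [0.1,0,0.3,0.09,0]
  ]
}}

```text
time_s: 25.4
tool_pos: [0.4444, 0.4161, 0.2561]
tool_rot: [150.7, 89.9, 165.0]
force: [-0.5, -0.1, 0.2]
grip_width: 0.0477
```

```bash
sed -i "s/save('i.png',.*/save('j.png',np.hstack(pp),4)/; s/    print(c,g.sum()/    print('grip top',P[g\&(Z>.135)].mean(0).round(4)); print(c,g.sum()/" i.py; python3 i.py
```

```text
25.4 [0.444 0.416 0.256]
grip top [ 0.5005 -0.1792  0.1445]
top 169 z [0.1126 0.1199 0.1487] circ [array([ 0.5006, -0.1795]), array([ 0.5013, -0.1798])]
knob 35 [ 0.4744 -0.0786  0.0689]
bottle_rinse 0.75 [0.431 0.111 0.066]
timer 0.91 [ 0.552 -0.449  0.035]
beaker_50 0.84 [ 0.639 -0.149  0.028]
grip top [ 0.4995 -0.1755  0.143 ]
side 153 z [0.1137 0.1217 0.1457] circ [array([ 0.5001, -0.1765]), array([ 0.5002, -0.1777])]
knob 39 [ 0.4733 -0.0774  0.067 ]
bottle_rinse 0.84 [0.428 0.123 0.056]
timer 0.16 [ 0.639 -0.151  0.033]
beaker_50 0.83 [ 0.639 -0.151  0.034]
```

View pics/j.png

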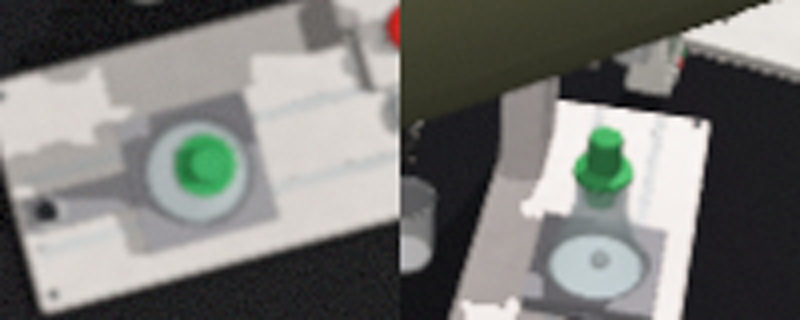

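The side view shows the stopper seated upright, its flange on the rim and the ball in the flask. Grip top is at z = 0.1445, where 0.145 is expected. The bystanders have not moved, so I'm handing in.

```bash
python3 -c "
from cell import env
print(env.sign_off())"
```

```text
the job is handed in; nothing more can be done
None
```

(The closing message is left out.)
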